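# Close up the sleeve of specimen cups in the bench rack

## Task

Put the specimen cup that is lying loose on the bench into the steel cup rack, lying behind the other cups and facing the same way as them (foot towards the rack's end plate). Then push the whole line of cups along the rack towards the end plate until every cup is nested fully home in the next and the foot of the first cup is up against the plate, one straight sleeve lying in the channel. Leave the other things on the bench where they are.

Things in the scene. Friction and masses are not known exactly. Their poses are not given: they have to be found in the camera images.
- rack: Fixed steel cup rack: a shallow straight channel, 330 mm long, for cups lying in line. Origin: on the bench under the channel's middle; +y along the channel to its closed end, x across, z up. Flat floor 18 mm above the bench, 38 mm wide between side lips 6 mm high (41 mm over the lips: a lying cup overhangs them). Open end at y = -0.169 m, end plate's inner face at +0.16 m.
- rack_stop (a point): Centre line of the channel floor at the inner face of the end plate (66 mm wide, its top 75 mm above the bench). Under the rack two foot plates 76 mm wide lie on the bench, 6 mm high with their screws, at rack y = -0.13 and +0.17 m.
- cup_a: White plastic tapered cup, 80 mm tall, 40 g. Outside diameter 58 mm at the mouth, 47 at half height, 39 at 14 mm up, the foot below that bevelled to a 23 mm tip. Wall 1.5 mm, inner floor 20 mm above the tip. Origin: centre of the tip; +z: the axis, foot to mouth. Lies in the rack nearest the end plate, foot to the plate, up to 35 mm short of it, free to slide.
- cup_b: Same cup, same origin and axes; lies in the channel behind cup_a, foot towards cup_a's mouth, not nested, with a gap. A cup lying on its side has its axis rising 8 degrees (0.14 rad) to the mouth; origin 17.5 mm and mouth centre 28.6 mm above what it lies on. Home in another cup: 20 mm further out along the axis, foot tip on its inner floor, about 1.2 mm of play all round.
- cup_c: Same cup, same origin and axes; lies loose on its side on the bench to the right of the rack, its mouth pointing any way within about 100 degrees of the mouths of the cups in the rack. It rolls easily; the cups are smooth and slide easily on one another and on the rack. Lying, a cup's rim stands 8 mm further out at the bottom than at the top; pushed at the top of the rim only it may stick, pushed low or on both sides of the rim it slides in.
- cup_a_rim (a point): Centre of cup_a's mouth, in the plane of the rim.
- cup_b_rim (a point): Centre of cup_b's mouth, in the plane of the rim.
- cup_c_rim (a point): Centre of cup_c's mouth, in the plane of the rim.
- slide_box: Bystander, to be left alone: grey plastic microscope-slide box, 85 x 175 x 35 mm, lying flat. Origin: centre of the underside, z up.
- specimen_jar: Bystander, to be left alone: clear screw-lid specimen jar, 58 mm across, 68 mm tall. Origin: centre of the underside, z up.
- reagent_bottle: Bystander, to be left alone: amber glass reagent bottle, 56 mm across, 95 mm tall. Origin: centre of the underside, z up.
- dropper_bottle: Bystander, to be left alone: small white dropper bottle, 32 mm across, 68 mm tall. Origin: centre of the underside, z up.
- stain_jar: Bystander, to be left alone: rectangular glass slide-staining jar with lid, 62 x 56 x 95 mm. Origin: centre of the underside, z up.
- forceps: Bystander, to be left alone: steel forceps lying flat, 135 mm long, 8 mm high. Origin: centre of the underside, z up.
Mind the look-alikes: they are no part of the job. What is shaped like the cup_c but turquoise is not meant. Leave any turquoise look-alike of the cup_b alone.

How it is judged:
By the outcome, as a careful person would: the job done as asked, in the order asked, and still so for the second after the job is handed in, with the robot touching nothing.
It also fails if it takes over 53 s, if anything falls off the work surface, if the arm or the gripper's body presses on something with over 40 N, if the wrist force passes 120 N, or if a joint passes its speed limit or range.

## Robot

A 6-joint arm with a two-finger parallel gripper is mounted at the origin on the work surface. World frame = base frame: x ahead of the robot, y to its left, z up, the work surface at z = 0. Lengths are in m, angles in degrees, forces in N, time in s.
With the tool pointing down it reaches from about 0.35 to 0.875 m from the base axis. Payload 4.2 kg.
Tool frame: the origin (TCP) lies between the finger pads; the fingertips stand 14 mm ahead of it and the grasp point (between the pads) lies 5 mm behind it; x points along the fingers, y is the direction in which the jaws open and shut, and the axes are right-handed (so a half turn about x gives the same grasp; the last joint's range is limited). The gripper opens to 87 mm and grips with 3 to 60 N. Pads are 19 mm wide; open, the fingers measure 117 mm over their backs; the gripper's body (75 mm by 190 mm) begins 51 mm behind the grasp point.
Start: joints at [-61.788, 22.042, 0.453, 0, -68.411, -14.817], TCP at [0.145, -0.608, 0.237] pointing down, gripper open.
Joint ranges: [-179.83, 179.83], [-69.29, 118.12], [-61.27, 80.66], [-181.25, 117.63], [-171.15, -9.14], [-177.46, 177.46]. Speed limits (degrees/s): [159.86, 159.86, 180, 180, 180, 180].

## Interface

Orientations are given as a 3x3 rotation matrix whose columns are the frame's x, y, z axes.
In Python, from station import r, imaging, job gives the robot as it stands. The module is installed in compiled form; this text tells all that it offers.
- The arm moves only by the tool apply_moves, never from a script. Its arguments are lists of equal length, an entry for each row: "xyz": the shift along the tool's x, y, z in m, a list of three; "twist": the turn about the tool's x in degrees; "claw": the opening, from 0 (shut) to 1 (fully open). A call has 1 to 12 rows; each row shifts and turns the pose as measured when the row begins, along the tool's axes as they then stand; what a row does not reach is not made up. A row lasts 1/10 s, in which the tool goes at most 50 mm and 8.59 degrees, less where a joint would pass 70% of its speed; a pose out of reach is approached as far as the arm can. A call is refused whole if a number of a shift passes 0.05 or a number of a turn 8.59, either way. A call with a gripper value outside its range is refused whole. The fingers move at their own pace and stop on an object; the grip force is fixed at half the most. Time passes only in rows, so rows that do not move let the fingers close. It gives the time, the measured TCP pose, the force and the opening at its end, in the units of the state.
- r.sense(): the state, without advancing time (a new reading comes with each control period).
- imaging.capture(name): name is "scene" or "side" or "wrist"; returns a dict with "pixels" (384x512x3 uint8, red, green, blue), "mtx" (3x3 intrinsics, pixels), "view" (4x4, takes a point from world to camera coordinates). Camera axes: x right, y down, z forward; pixel columns grow to the right and rows downward; lengths in m; the calibration is good to about 2 mm. A picture is of the moment at which its call begins. There is no depth.
- job.finish_job(): hands the job in, once; it reports no verdict.
Trained networks look in a picture, given as the dict that the camera call returned (one of the last four; its "shot" number tells which), for a name from the list of things; names that differ only in an ending like _2 or _b are one class to them, and where a whole thing is asked for, a point or a joint stands for the part that bears it (a point fixed in the world has none). Each returns a list of dicts, best first, with "p" (0 to 1); they miss things now and then, are a little off and sometimes report something else, mostly with a low value. They report only what shows in the picture. A call takes as long as a camera call. They do not tell look-alikes from the thing itself.
- imaging.regions_of(query, picture): "mask" (384x512 bool, what is visible of it) and "centre" ([column, row] in pixels, amid what is visible of it).
The state is a dict: "time_s": time; "joints": joint angles; "joint_velocities": joint speeds; "effort": joint torques, N m; "tcp_pos": TCP position; "ee_rot": TCP orientation; "wrist_force": force on the tool from outside, world axes, zero at the start; "moment": the same for the moment, N m; "gripper_width": opening from 0.0 (shut) to 1.0 (fully open).
Only numpy, scipy, OpenCV 4.12 (cv2) and the standard library are available. Lean on these libraries where they do the work, as an engineer would, in place of code of your own. Each camera call takes 0.05 s, during which the arm holds its last target.

## Working session

There is one attempt and no reset: what is moved stays moved. The work goes in short steps, Python scripts to look and compute and a tool call to move; the robot and the scene stay as the last step left them, time stands still between calls to the robot, and variables do not carry over. Pictures are saved under pics/ and viewed, and the job is handed in when it is done.

Besides the shell and the picture viewer there is one more tool, called as name([rows], argument=value, ...), one row to a line, values as JSON. apply_moves: Moves the arm, as the interface text tells. Its arguments: {"type":"object","properties":{"xyz":{"type":"array","items":{"type":"array","items":{"type":"number"}}},"twist":{"type":"array","items":{"type":"number"}},"claw":{"type":"array","items":{"type":"number"}}},"required":["xyz","twist","claw"]}

```bash
mkdir -p pics
cat > h.py <<'E'
import numpy as np, cv2
from station import r, imaging, job
def save(p,n): cv2.imwrite('pics/'+n, cv2.cvtColor(p['pixels'],cv2.COLOR_RGB2BGR))
def ray(p,uv):
    V=np.array(p['view']);K=np.array(p['mtx']);R=V[:3,:3];t=V[:3,3]
    d=R.T@np.linalg.solve(K,[uv[0],uv[1],1.]);return -R.T@t,d
def at(p,uv,z):
    c,d=ray(p,uv);return c+d*(z-c[2])/d[2]
def proj(p,X):
    V=np.array(p['view']);K=np.array(p['mtx']);x=K@(V[:3,:3]@np.asarray(X)+V[:3,3]);return x[:2]/x[2]
E
python3 - <<'E'
from h import *
s=r.sense();print(s)
for n in['scene','side','wrist']:
    p=imaging.capture(n);save(p,n+'0.png')
    print(n,np.round(ray(p,(256,192)),3).tolist(), p['mtx'][0][0])
    for q in ['cup_c','rack']:
        for g in imaging.regions_of(q,p): print(q,round(g['p'],2),g['centre'],g['mask'].sum())
E
```

```text
{'time_s': 0.0, 'joints': array([-6.17884301e+01,  2.20885701e+01,  3.79140801e-01, -2.84578204e-02,
       -6.84117539e+01, -1.48157974e+01]), 'joint_velocities': array([-0.04126107, -0.00428695, -0.063513  , -0.10998477,  0.00212166,
        0.11401246]), 'effort': array([ 5.69663607e-04, -3.90667927e+01,  1.87404996e+01,  4.22002763e+00,
        1.09129594e-02, -1.84302512e-04]), 'tcp_pos': array([ 0.14466904, -0.60742751,  0.23547968]), 'ee_rot': array([[-5.92844112e-04, -2.31497234e-01,  9.72835381e-01],
       [ 2.08208277e-03,  9.72833158e-01,  2.31497974e-01],
       [-9.99997657e-01,  2.16276600e-03, -9.47420071e-05]]), 'wrist_force': array([ 0.3629801 ,  0.65608585, -0.05043782]), 'moment': array([ 0.03376902,  0.05685897, -0.03017708]), 'gripper_width': 1.0003551949048846}
scene [[1.378, -0.466, 0.906], [-0.687, 0.315, -0.655]] 455.5555729326491
cup_c 0.91 [303.4, 205.3] 490
cup_c 0.9 [188.3, 180.8] 357
cup_c 0.79 [339.8, 166.7] 400
cup_c 0.71 [336.9, 192.5] 448
cup_c 0.7 [185.5, 217.2] 524
rack 0.69 [301.4, 216.6] 1256
rack 0.53 [325.7, 248.4] 1012
side [[0.343, 0.859, 0.588], [0.148, -0.863, -0.483]] 463.9114713543818
cup_c 0.9 [284.8, 174.5] 523
cup_c 0.81 [213.3, 218.4] 733
cup_c 0.74 [195.9, 252.5] 806
cup_c 0.73 [257.5, 306.8] 1161
cup_c 0.62 [338.9, 188.7] 586
rack 0.95 [192.1, 285.5] 2018
wrist [[0.064, -0.626, 0.383], [0.295, 0.061, -0.954]] 280.9266856475239
```

Run:
```python
import cv2
for n in['scene0','side0','wrist0']:
    i=cv2.imread(f'pics/{n}.png')
    if n!='wrist0': i=cv2.resize(i[110:360,100:420],(768,600),interpolation=cv2.INTER_CUBIC)
    cv2.imwrite(f'pics/{n}b.png',i)
```

```text
(no output)
```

View pics/scene0b.png

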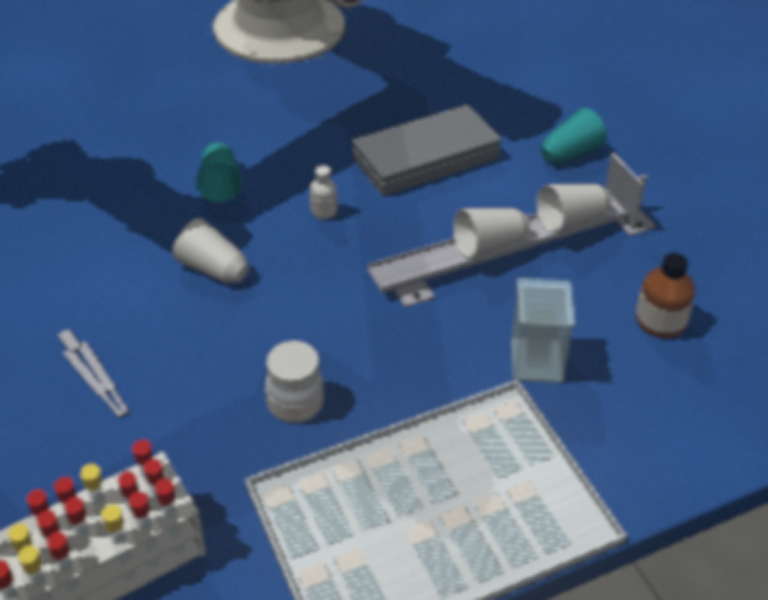

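View pics/side0b.png

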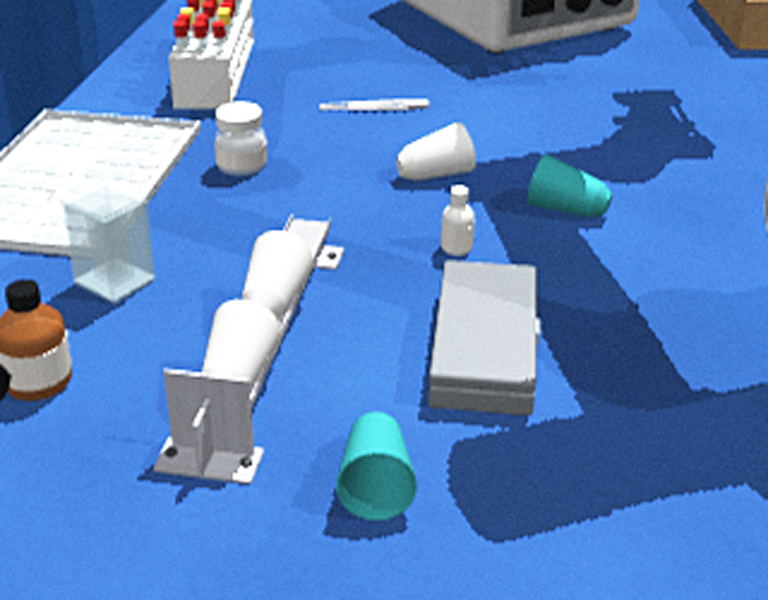

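View pics/wrist0b.png

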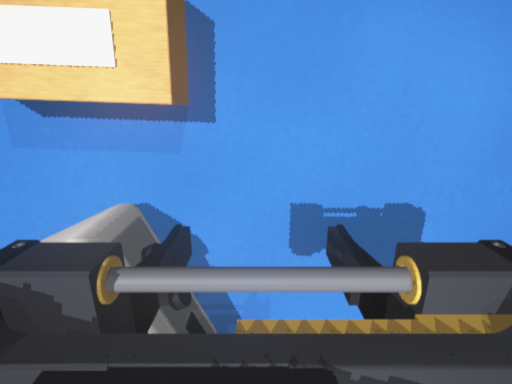

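```bash
cat >> h.py <<'E'
from scipy.optimize import minimize
prof=[(0,.0115),(.014,.0195),(.04,.0235),(.08,.029)]
def cup_pts(x,y,yaw,h0,tilt=np.deg2rad(8)):
    # x,y: origin (tip) ; yaw: direction foot->mouth ; h0 support height
    a=np.array([np.cos(yaw)*np.cos(tilt),np.sin(yaw)*np.cos(tilt),np.sin(tilt)])
    b=np.array([-np.sin(yaw),np.cos(yaw),0]);c=np.cross(a,b)
    o=np.array([x,y,h0+.0175]);th=np.linspace(0,2*np.pi,40,endpoint=False)
    return np.vstack([o+a*z+rr*(np.cos(th)[:,None]*b+np.sin(th)[:,None]*c) for z,rr in prof])
def hull(p,P):
    V=np.array(p['view']);K=np.array(p['mtx']);q=(V[:3,:3]@P.T).T+V[:3,3];q=(K@q.T).T;q=q[:,:2]/q[:,2:]
    m=np.zeros((384*4,512*4),np.uint8);cv2.fillConvexPoly(m,cv2.convexHull((q*4+2).astype(np.int32)),1)
    return m
def fitcup(obs,x0,h0):
    big=[(p,cv2.resize(m.astype(np.uint8),(2048,1536),interpolation=cv2.INTER_LINEAR)) for p,m in obs]
    def cost(v):
        P=cup_pts(v[0],v[1],v[2]*10,h0);s=0
        for p,m in big:
            h=hull(p,P);s+=1-(h&m).sum()/max(1,(h|m).sum())
        return s
    best=None
    for dy in(-.5,0,.5):
      v0=np.array([x0[0],x0[1],(x0[2]+dy)/10])
      o=minimize(cost,v0,method='Nelder-Mead',options=dict(initial_simplex=v0+np.array([[0,0,0],[.02,0,0],[0,.02,0],[0,0,.03]]),xatol=1e-4,fatol=1e-4))
      if best is None or o.fun<best.fun:best=o
    v=best.x.copy();v[2]*=10;return v,best.fun
E
python3 - <<'E'
from h import *
sc=imaging.capture('scene');gs=imaging.regions_of('cup_c',sc)
sd=imaging.capture('side');gd=imaging.regions_of('cup_c',sd)
gr=imaging.regions_of('rack',sd)
def near(g,uv): return min(g,key=lambda k:np.hypot(k['centre'][0]-uv[0],k['centre'][1]-uv[1]))
for nm,u,w,h0 in [('c',(185,217),(284,175),0),('b',(303,205),(213,218),.018),('a',(338,192),(196,252),.018)]:
    A=near(gs,u);B=near(gd,w)
    x1=at(sc,A['centre'],h0+.023);x2=at(sd,B['centre'],h0+.023)
    print(nm,x1.round(3),x2.round(3))
    m=(x1+x2)/2
    # initial yaw
    y0={'c':-2.,'b':-2.5,'a':-2.5}[nm]
    best=None
    for y0 in np.arange(-3,3.2,1.0):
        x0=[m[0]-.04*np.cos(y0),m[1]-.04*np.sin(y0),y0]
        v,f=fitcup([(sc,A['mask']),(sd,B['mask'])],x0,h0)
        if best is None or f<best[1]:best=(v,f)
    v,f=best;print(v.round(4),np.rad2deg(v[2]).round(1),round(f,3))
for p,n in((sc,'scene'),(sd,'side')):
    pass
i=cv2.cvtColor(sc['pixels'],cv2.COLOR_RGB2BGR)[165:245,245:380];cv2.imwrite('pics/rs.png',cv2.resize(i,None,fx=5.9,fy=5.9,interpolation=cv2.INTER_CUBIC))
i=cv2.cvtColor(sd['pixels'],cv2.COLOR_RGB2BGR)[195:315,155:255];cv2.imwrite('pics/rd.png',cv2.resize(i,None,fx=5,fy=5,interpolation=cv2.INTER_CUBIC))
np.savez('cal.npz',scv=sc['view'],scm=sc['mtx'],sdv=sd['view'],sdm=sd['mtx'])
E
```

```text
c [ 0.461 -0.258  0.023] [ 0.459 -0.264  0.023]
[ 0.5035 -0.2334 -2.5427] -145.7 0.158
b [0.572 0.046 0.041] [0.584 0.142 0.041]
[ 0.5815  0.0925 -1.679 ] -96.2 1.028
a [0.574 0.156 0.041] [0.584 0.142 0.041]
[ 0.5806  0.2053 -1.6224] -93.0 0.305
```

View pics/rs.png

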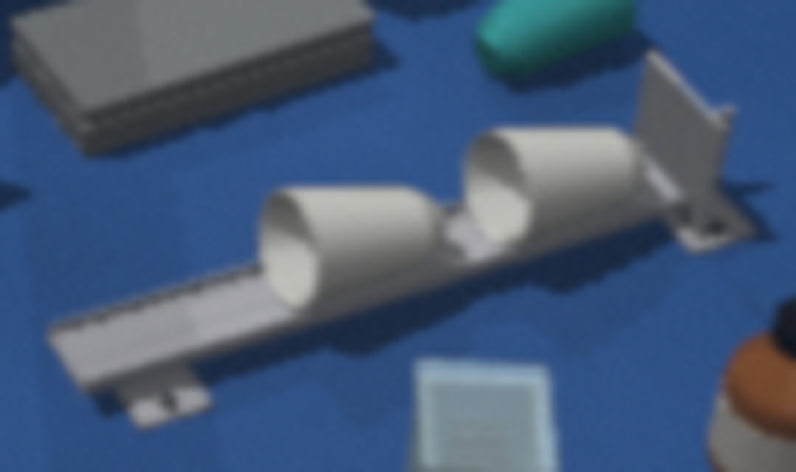

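View pics/rd.png

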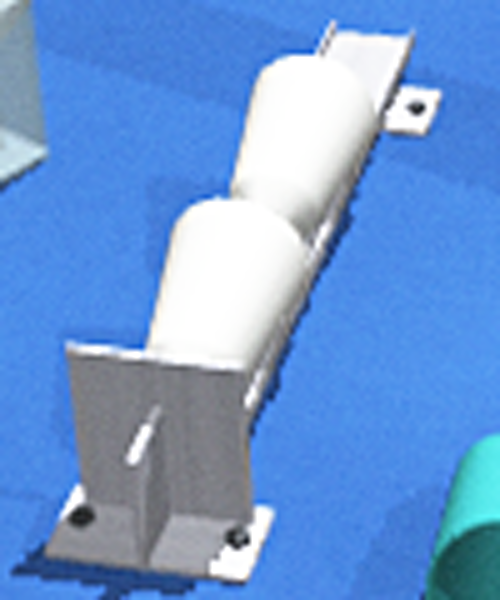

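```bash
cat > rack.py <<'E'
from h import *
from scipy.optimize import least_squares
z=np.load('cal.npz');sc=dict(view=z['scv'],mtx=z['scm']);sd=dict(view=z['sdv'],mtx=z['sdm'])
S=lambda u,v:(np.array([u,v])/5.9+[245,165]-.4)
D=lambda u,v:(np.array([u,v])/5+[155,195]-.4)
obs=[(sc,(-.033,.16,.075),S(650,50)),(sc,(.033,.16,.075),S(722,125)),(sc,(-.0205,-.169,.024),S(50,330)),(sc,(.0205,-.169,.021),S(83,386)),
(sd,(.033,.16,.075),D(67,343)),(sd,(-.033,.16,.075),D(250,365)),(sd,(.0205,-.169,.024),D(334,22)),(sd,(-.0205,-.169,.024),D(412,34))]
def W(v,X):
    c,s=np.cos(v[2]),np.sin(v[2]);return np.array([v[0]+c*X[0]-s*X[1],v[1]+s*X[0]+c*X[1],X[2]])
if __name__=='__main__':
    f=lambda v:np.concatenate([proj(p,W(v,X))-u for p,X,u in obs])
    o=least_squares(f,[.58,.1,0],loss='soft_l1');print(o.x.round(4),np.rad2deg(o.x[2]));print(f(o.x).reshape(-1,2).round(1))
E
python3 rack.py
python3 - <<'E'
from h import *
sc=imaging.capture('scene');gs=imaging.regions_of('cup_c',sc)
sd=imaging.capture('side');gd=imaging.regions_of('cup_c',sd)
for g in gs+gd:print(np.round(g['centre']),round(g['p'],2))
def near(g,uv): return min(g,key=lambda k:np.hypot(k['centre'][0]-uv[0],k['centre'][1]-uv[1]))
for nm,h0,y0s,obs in [('c',0,(-2.5,),[(sc,gs,(185,217)),(sd,gd,(284,175))]),('b',.018,(-1.7,),[(sc,gs,(303,205)),(sd,gd,(213,218))]),('b',.018,(-1.7,),[(sc,gs,(303,205))]),('a',.018,(-1.7,),[(sc,gs,(338,192))])]:
    O=[(p,near(g,u)['mask']) for p,g,u in obs]
    m=at(sc,obs[0][2],h0+.023);
    y0=y0s[0];v,f=fitcup(O,[m[0]-.04*np.cos(y0),m[1]-.04*np.sin(y0),y0],h0)
    print(nm,v.round(4),np.rad2deg(v[2]).round(1),round(f,3))
    i=cv2.cvtColor(O[0][0]['pixels'],cv2.COLOR_RGB2BGR)
    if nm=='c':
        out=[]
        for p,m in O:
            j=cv2.cvtColor(p['pixels'],cv2.COLOR_RGB2BGR);j=cv2.resize(j,(2048,1536))
            h=hull(p,cup_pts(*v,h0));c,_=cv2.findContours(h,0,1);cv2.drawContours(j,c,-1,(0,0,255),1)
            c,_=cv2.findContours(cv2.resize(m.astype(np.uint8),(2048,1536)),0,1);cv2.drawContours(j,c,-1,(0,255,0),1)
            u=(proj(p,[.47,-.255,.02])*4).astype(int);out.append(j[u[1]-150:u[1]+150,u[0]-190:u[0]+190])
        cv2.imwrite('pics/cfit.png',np.hstack(out))
E
```

```text
[ 0.5755  0.0711 -0.0067] -0.3856299179037606
[[-0.8 -0.7]
 [-0.1 -0.1]
 [-0.3 -1.6]
 [ 0.2 -0.6]
 [ 0.1  0.2]
 [-0.8 -0.1]
 [-0.9 -0. ]
 [-0.1 -0.9]]
[187. 216.] 0.94
[302. 204.] 0.9
[341. 166.] 0.67
[190. 179.] 0.65
[334. 194.] 0.58
[255. 306.] 0.96
[215. 223.] 0.95
[285. 173.] 0.94
[336. 189.] 0.84
[292. 205.] 0.58
[194. 249.] 0.56
c [ 0.5051 -0.2354 -2.601 ] -149.0 0.139
b [ 0.5755  0.0941 -1.5813] -90.6 0.232
b [ 0.5769  0.0949 -1.6072] -92.1 0.087
a [ 0.5797  0.2039 -1.5597] -89.4 0.074
```

View pics/cfit.png

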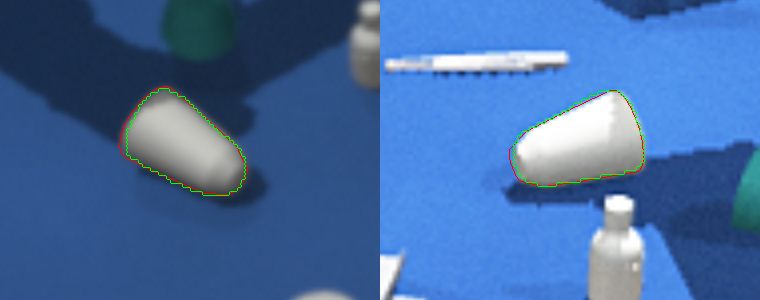

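apply_moves([
  [0,0.0266,0.0398],
  [0,0.0266,0.0398],
  [0,0.0266,0.0398],
  [0,0.0266,0.0398],
  [0,0.0266,0.0398],
  [0,0.0266,0.0398],
  [0,0.0266,0.0398],
  [0,0.0266,0.0398],
  [0,0.0266,0.0398],
  [0,0.0266,0.0398],
  [0,0,0],
  [0,0,0],
], twist=[0,0,0,0,0,0,0,0,0,0,-8.5,-8.5], claw=[1,1,1,1,1,1,1,1,1,1,1,1])

```text
time_s: 2.1
tcp_pos: [0.4842, -0.2451, 0.2371]
ee_rot: [[0.005, -0.506, 0.863], [-0.004, 0.863, 0.506], [-1.0, -0.006, 0.003]]
wrist_force: [0.7, -0.1, -0.4]
gripper_width: 1.001
```

Run:
```python
from h import *
s=r.sense();print(s['time_s'],s['tcp_pos'].round(4),s['ee_rot'].round(3).tolist(),s['joints'].round(1))
p=imaging.capture('wrist');save(p,'w1.png')
np.savez('w1.npz',view=p['view'],mtx=p['mtx'])
for g in imaging.regions_of('cup_c',p):print(np.round(g['centre']),round(g['p'],2),g['mask'].sum())
sc=imaging.capture('scene')
sd=imaging.capture('side')
for q in ['stain_jar','reagent_bottle','specimen_jar','dropper_bottle']:
    for P,n in((sc,'sc'),(sd,'sd')):
        for g in imaging.regions_of(q,P)[:2]: print(q,n,round(g['p'],2),at(P,g['centre'],.045).round(3))
```

```text
2.1 [ 0.4842 -0.2451  0.2371] [[0.005, -0.506, 0.863], [-0.004, 0.863, 0.506], [-1.0, -0.006, 0.003]] [ -9.6  13.8 -11.4   0.2 -64.4 -50.1]
[257. 151.] 0.96 2218
[361.  73.] 0.77 3218
stain_jar sc 0.74 [0.737 0.02  0.045]
stain_jar sd 0.87 [0.737 0.02  0.045]
reagent_bottle sc 0.92 [0.752 0.174 0.045]
reagent_bottle sc 0.22 [ 0.698 -0.251  0.045]
reagent_bottle sd 0.91 [0.747 0.182 0.045]
specimen_jar sc 0.81 [ 0.699 -0.25   0.045]
specimen_jar sd 0.85 [ 0.68  -0.209  0.045]
dropper_bottle sc 0.67 [ 0.439 -0.113  0.045]
dropper_bottle sd 0.53 [ 0.416 -0.056  0.045]
```

View pics/w1.png

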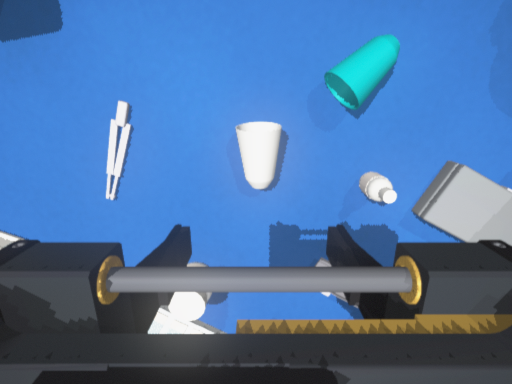

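Run:
```python
from h import *
w=imaging.capture('wrist');g=imaging.regions_of('cup_c',w)
m=min(g,key=lambda k:np.hypot(k['centre'][0]-257,k['centre'][1]-151))['mask']
v,f=fitcup([(w,m)],[.505,-.235,-2.6],0);print('wrist',v.round(4),np.rad2deg(v[2]),f)
s=r.sense();R=s['ee_rot'];print(s['tcp_pos'])
ax=np.array([np.cos(v[2]),np.sin(v[2]),0])
c=np.array([v[0],v[1],.018])+ax*.042
print('grasp',c, 'tool shift',R.T@(c-s['tcp_pos']),'axis in tool',R.T@ax)
```

```text
wrist [ 0.5055 -0.232  -2.5866] -148.20294474726182 0.027656937963036254
[ 0.48309018 -0.24672726  0.23714132]
grasp [ 0.46984055 -0.25412064  0.018     ] tool shift [ 0.21909548  0.00143897 -0.0157554 ] axis in tool [-0.00246381 -0.03436783 -0.99940621]
```

apply_moves([
  [0.04,0.0015,-0.016],
  [0.045,0,0],
  [0.045,0,0],
  [0.04,0,0],
  [0.03,0,0],
  [0.012,0,0],
  [0,0,0],
], twist=[-2,0,0,0,0,0,0], claw=[1,1,1,1,1,1,1])

```text
time_s: 3.5
tcp_pos: [0.4735, -0.2566, 0.0213]
ee_rot: [[0.015, -0.528, 0.849], [-0.007, 0.849, 0.528], [-1.0, -0.014, 0.009]]
wrist_force: [-0.3, -0.2, -0.5]
gripper_width: 1.001
```

Run:
```python
from h import *
s=r.sense();R=s['ee_rot'];print(s['time_s'],s['tcp_pos'])
c=np.array([.4698,-.2541,.018]);print(R.T@(c-s['tcp_pos']),R.round(3).tolist(),s['wrist_force'])
```

```text
3.5 [ 0.47349966 -0.256566    0.02129579]
[ 0.00322228  0.00409323 -0.00186906] [[0.015, -0.528, 0.849], [-0.007, 0.849, 0.528], [-1.0, -0.014, 0.009]] [-0.29882089 -0.16482889 -0.50015592]
```

apply_moves([
  [0.003,0.004,-0.002],
  [0,0,0],
  [0,0,0],
  [0,0,0],
  [0,0,0],
  [0,0,0],
  [0,0,0],
  [0,0,0],
], twist=[0,0,0,0,0,0,0,0], claw=[1,0.6,0.4,0.2,0.2,0.2,0.2,0.2])

```text
time_s: 4.3
tcp_pos: [0.4727, -0.2548, 0.0228]
ee_rot: [[0.024, -0.528, 0.849], [-0.01, 0.849, 0.528], [-1.0, -0.021, 0.015]]
wrist_force: [-0.2, -0.0, -1.7]
gripper_width: 0.539
```

Run:
```python
from h import *
s=r.sense();print(s['time_s'],s['tcp_pos'],s['gripper_width']*87)
p=imaging.capture('wrist');save(p,'w2.png')
```

```text
4.3 [ 0.47273465 -0.25480803  0.02281483] 46.85569297880158
```

View pics/w2.png

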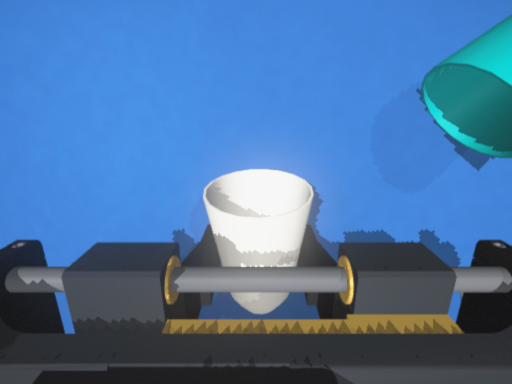

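apply_moves([
  [-0.03,0,0],
  [-0.045,0,0],
  [-0.04,0,0],
  [0,0,0],
  [0,0,0],
  [0,0,0],
  [0,0,0],
  [0,0,0],
  [0,0,0],
], twist=[0,0,-8.2,-8.2,-8.2,-8.2,-8.2,-8.2,-8.2], claw=[0.2,0.2,0.2,0.2,0.2,0.2,0.2,0.2,0.2])

```text
time_s: 5.25
tcp_pos: [0.4685, -0.2534, 0.1415]
ee_rot: [[0.021, -0.999, -0.026], [-0.009, -0.026, 1.0], [-1.0, -0.021, -0.009]]
wrist_force: [-0.7, -0.6, -0.2]
gripper_width: 0.54
```

Run:
```python
from h import *
s=r.sense();R=s['ee_rot'];print(s['time_s'],s['tcp_pos'],s['gripper_width']*87,R.round(3).tolist(),s['joints'].round(1))
jaw=np.rad2deg(np.arctan2(R[1,1],R[0,1]));print('jaw',jaw)
print(R.T@(np.array([.576,-.046,.13])-s['tcp_pos']))
p=imaging.capture('wrist');save(p,'w3.png')
p=imaging.capture('side');save(p,'s3.png')
```

```text
5.25 [ 0.46847144 -0.25339877  0.14149591] 46.979290398177 [[0.021, -0.999, -0.026], [-0.009, -0.026, 1.0], [-1.0, -0.021, -0.009]] [-10.8  17.8 -21.2   0.3 -49.8  12.1]
jaw -178.5106664246735
[ 0.01193249 -0.11262288  0.20465215]
```

View pics/w3.png

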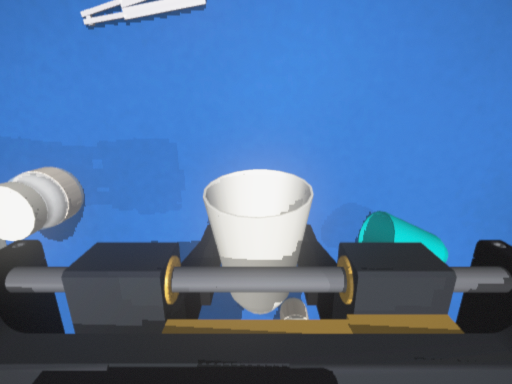

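View pics/s3.png

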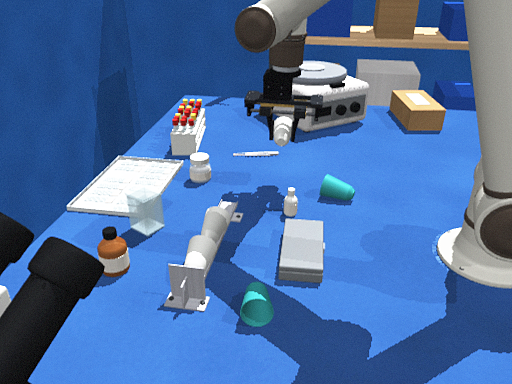

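apply_moves([
  [0,-0.0188,0.0341],
  [0,-0.0188,0.0341],
  [0,-0.0188,0.0341],
  [0,-0.0188,0.0341],
  [0,-0.0188,0.0341],
  [0,-0.0188,0.0341],
], twist=[0,0,0,0,0,1.9], claw=[0.2,0.2,0.2,0.2,0.2,0.2])

```text
time_s: 5.95
tcp_pos: [0.5804, -0.045, 0.141]
ee_rot: [[0.018, -0.999, 0.048], [-0.009, 0.047, 0.999], [-1.0, -0.018, -0.008]]
wrist_force: [-0.2, -0.6, -0.4]
gripper_width: 0.538
```

```bash
cat > st.py <<'E'
from h import *
import sys
s=r.sense();R=s['ee_rot'];print(round(s['time_s'],2),s['tcp_pos'].round(4),'w',s['gripper_width']*87,R.round(3).tolist(),s['wrist_force'].round(1))
print('jaw',np.rad2deg(np.arctan2(R[1,1],R[0,1])))
if len(sys.argv)>1: print(R.T@(np.array(eval(sys.argv[1]))-s['tcp_pos']))
E
python3 st.py "[.576,-.046,.039]"
python3 - <<'E'
from h import *
for n in('scene','side'):
    p=imaging.capture(n);save(p,n+'4.png')
a=cv2.imread('pics/scene4.png')[130:260,170:370];b=cv2.imread('pics/side4.png')[130:330,140:300]
cv2.imwrite('pics/c4.png',np.hstack([cv2.resize(a,(480,312),interpolation=2),cv2.resize(b,(250,312),interpolation=2)]))
E
```

```text
5.95 [ 0.5804 -0.045   0.141 ] w 46.83056687304568 [[0.018, -0.999, 0.048], [-0.009, 0.047, 0.999], [-1.0, -0.018, -0.008]] [-0.2 -0.6 -0.4]
jaw 177.2808666623299
[ 0.10191207  0.00621    -0.00043778]
```

View pics/c4.png

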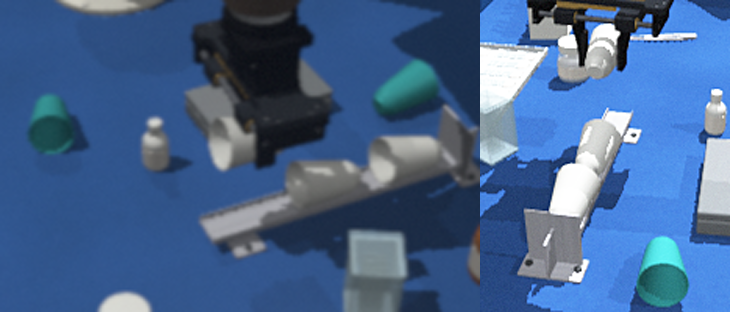

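apply_moves([
  [0,0.003,0],
  [0.04,0.003,0],
  [0.035,0,0],
  [0.004,0,0],
], twist=[-2.2,0,0,0], claw=[0.2,0.2,0.2,0.2])

```text
time_s: 6.45
tcp_pos: [0.5789, -0.0428, 0.0612]
ee_rot: [[0.023, -1.0, 0.011], [-0.008, 0.011, 1.0], [-1.0, -0.023, -0.008]]
wrist_force: [-0.7, -0.3, -0.6]
gripper_width: 0.538
```

```bash
python3 st.py "[.576,-.046,.041]"
python3 - <<'E'
from h import *
for n in('scene','side'):
    p=imaging.capture(n);save(p,n+'5.png')
a=cv2.imread('pics/scene5.png')[160:250,230:370];b=cv2.imread('pics/side5.png')[170:290,170:270]
cv2.imwrite('pics/c5.png',np.hstack([cv2.resize(a,(467,300),interpolation=2),cv2.resize(b,(300,300*120//100),interpolation=2)[:300]]))
E
```

```text
6.45 [ 0.5789 -0.0428  0.0612] w 46.766986533607756 [[0.023, -1.0, 0.011], [-0.008, 0.011, 1.0], [-1.0, -0.023, -0.008]] [-0.7 -0.3 -0.6]
jaw 179.38164325270847
[ 0.02012463  0.0033526  -0.00312613]
```

View pics/c5.png

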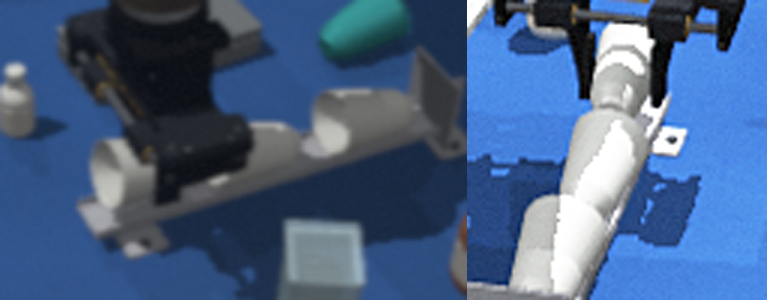

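apply_moves([
  [0.01,0.003,-0.003],
  [0.008,0,0],
  [0.004,0,0],
], twist=[0,0,0], claw=[0.2,0.2,0.2])

```text
time_s: 6.85
tcp_pos: [0.5818, -0.0462, 0.0456]
ee_rot: [[0.038, -0.999, 0.011], [-0.007, 0.011, 1.0], [-0.999, -0.038, -0.006]]
wrist_force: [0.3, 0.2, -0.2]
gripper_width: 0.534
```

```bash
python3 st.py "[.576,-.046,.041]"
```

```text
6.85 [ 0.5818 -0.0462  0.0456] w 46.44747759885403 [[0.038, -0.999, 0.011], [-0.007, 0.011, 1.0], [-0.999, -0.038, -0.006]] [ 0.3  0.2 -0.2]
jaw 179.38356249697776
[0.00438277 0.00597837 0.00015302]
```

apply_moves([
  [0.004,0.008,0],
  [0.005,0.002,0],
], twist=[0,0], claw=[0.2,0.2])

```text
time_s: 7.05
tcp_pos: [0.5738, -0.0461, 0.0391]
ee_rot: [[0.043, -0.999, 0.01], [-0.007, 0.01, 1.0], [-0.999, -0.043, -0.007]]
wrist_force: [-7.8, 1.5, 29.7]
gripper_width: 0.537
```

```bash
python3 st.py "[.576,-.046,.041]"
python3 - <<'E'
from h import *
for n in('scene','side'):
    p=imaging.capture(n);save(p,n+'6.png')
a=cv2.imread('pics/scene6.png')[160:250,230:370];b=cv2.imread('pics/side6.png')[170:290,170:270]
cv2.imwrite('pics/c6.png',np.hstack([cv2.resize(a,(467,300),interpolation=2),cv2.resize(b,(300,300*120//100),interpolation=2)[:300]]))
E
```

```text
7.05 [ 0.5738 -0.0461  0.0391] w 46.71926307940616 [[0.043, -0.999, 0.01], [-0.007, 0.01, 1.0], [-0.999, -0.043, -0.007]] [-7.8  1.5 29.7]
jaw 179.44552218261762
[-0.00179522 -0.00225356  0.00013122]
```

View pics/c6.png

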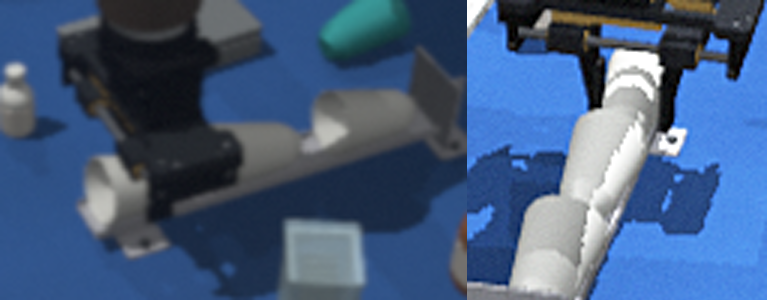

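apply_moves([
  [-0.002,0,0],
  [0,0,0],
  [0,0,0],
  [0,0,0],
], twist=[0,0,0,0], claw=[0.54,0.65,0.8,0.8])

```text
time_s: 7.55
tcp_pos: [0.5734, -0.0458, 0.0422]
ee_rot: [[0.046, -0.999, 0.01], [-0.006, 0.01, 1.0], [-0.999, -0.046, -0.006]]
wrist_force: [-0.6, 0.3, -0.1]
gripper_width: 0.725
```

```bash
python3 st.py "[.576,-.12,.04]"
python3 - <<'E'
from h import *
for n in('scene','side','wrist'):
    p=imaging.capture(n);save(p,n+'7.png')
a=cv2.imread('pics/scene7.png')[160:250,230:370];b=cv2.imread('pics/side7.png')[170:290,170:270]
cv2.imwrite('pics/c7.png',np.hstack([cv2.resize(a,(467,300),interpolation=2),cv2.resize(b,(300,300*120//100),interpolation=2)[:300]]))
E
```

```text
7.55 [ 0.5734 -0.0458  0.0422] w 63.07366002251481 [[0.046, -0.999, 0.01], [-0.006, 0.01, 1.0], [-0.999, -0.046, -0.006]] [-0.6  0.3 -0.1]
jaw 179.44514639031306
[ 0.00276259 -0.00317689 -0.07414273]
```

View pics/c7.png

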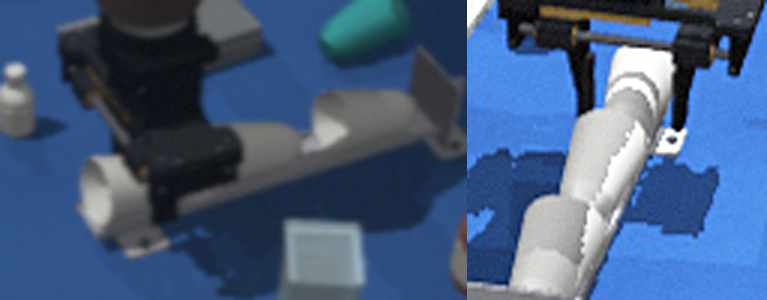

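View pics/wrist7.png

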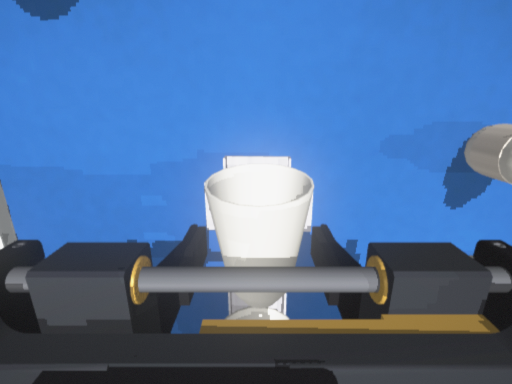

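apply_moves([
  [-0.02,0,0],
  [-0.04,0,0],
  [-0.04,0,0],
  [0,0,-0.045],
  [0,0,-0.045],
  [0.03,0,0],
  [0.04,0,0],
  [0.015,0,0],
], twist=[0,0,0,0,0,0,0,0], claw=[0.9,0.9,0.9,0.8,0.6,0.48,0.48,0.48])

```text
time_s: 8.5
tcp_pos: [0.5757, -0.1395, 0.0624]
ee_rot: [[0.054, -0.998, 0.008], [-0.009, 0.007, 1.0], [-0.998, -0.054, -0.009]]
wrist_force: [-0.3, -0.1, -0.6]
gripper_width: 0.537
```

```bash
python3 st.py "[.5745,-.11,.044]"
python3 - <<'E'
from h import *
P=[]
for n in('scene','side','wrist'):
    p=imaging.capture(n);save(p,n+'8.png');P.append(p)
w=P[2]
for g in imaging.regions_of('cup_c',w)[:3]:print(g['centre'],g['p'])
a=cv2.imread('pics/scene8.png')[160:250,230:370];b=cv2.imread('pics/wrist8.png')
cv2.imwrite('pics/c8.png',np.hstack([cv2.resize(a,(400,257),interpolation=2),cv2.resize(b,(400,300))[:257]]))
E
```

```text
8.5 [ 0.5757 -0.1395  0.0624] w 46.698060040153116 [[0.054, -0.998, 0.008], [-0.009, 0.007, 1.0], [-0.998, -0.054, -0.009]] [-0.3 -0.1 -0.6]
jaw 179.58559958044827
[0.01808617 0.00243466 0.02967625]
[264.4, 308.3] 0.83
```

View pics/c8.png

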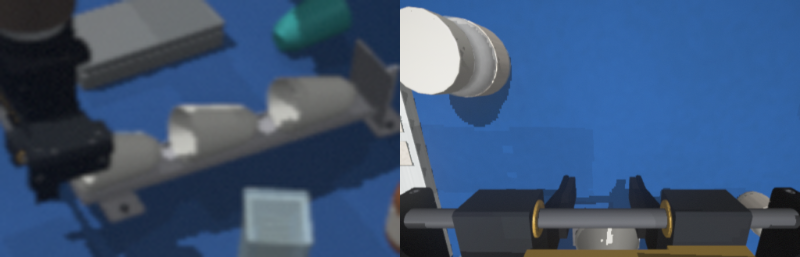

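apply_moves([
  [0.015,0.003,0],
  [0.006,0.002,0.01],
], twist=[0,0], claw=[0.48,0.48])

```text
time_s: 8.9
tcp_pos: [0.5775, -0.1292, 0.0481]
ee_rot: [[0.068, -0.998, 0.005], [-0.01, 0.005, 1.0], [-0.998, -0.068, -0.01]]
wrist_force: [-0.5, -0.3, -0.1]
gripper_width: 0.485
```

```bash
python3 st.py "[.5745,-.10,.044]"
```

```text
8.9 [ 0.5775 -0.1292  0.0481] w 42.17247703404128 [[0.068, -0.998, 0.005], [-0.01, 0.005, 1.0], [-0.998, -0.068, -0.01]] [-0.5 -0.3 -0.1]
jaw 179.7341249041523
[0.00355916 0.00336961 0.02918344]
```

apply_moves([
  [0.004,0.004,0.01],
  [0.001,0.002,0.015],
  [0.001,0.001,0.015],
], twist=[0,0,0], claw=[0.48,0.48,0.48])

```text
time_s: 9.2
tcp_pos: [0.5721, -0.0863, 0.0436]
ee_rot: [[0.072, -0.997, 0.005], [-0.01, 0.004, 1.0], [-0.997, -0.073, -0.01]]
wrist_force: [-0.1, 0.9, -0.9]
gripper_width: 0.478
```

```bash
python3 st.py "[.5748,-.06,.044]"
```

```text
9.2 [ 0.5721 -0.0863  0.0436] w 41.611865718511545 [[0.072, -0.997, 0.005], [-0.01, 0.004, 1.0], [-0.997, -0.073, -0.01]] [-0.1  0.9 -0.9]
jaw 179.7592400591459
[-0.00048429 -0.00261106  0.02626474]
```

apply_moves([
  [0.0,-0.002,0.015],
  [0.001,0,0.015],
  [0.001,0.001,0.015],
], twist=[0,0,0], claw=[0.48,0.48,0.48])

```text
time_s: 9.5
tcp_pos: [0.5741, -0.0364, 0.0443]
ee_rot: [[0.078, -0.997, 0.002], [-0.009, 0.001, 1.0], [-0.997, -0.078, -0.009]]
wrist_force: [-0.2, 1.1, -0.3]
gripper_width: 0.482
```

```bash
python3 st.py "[.575,0.0,.044]"
cat > pic.py <<'E'
from h import *
import sys
n=sys.argv[1];o=[]
for c in('scene','side'):
    p=imaging.capture(c);save(p,c+n+'.png')
a=cv2.imread(f'pics/scene{n}.png')[150:250,230:370];b=cv2.imread(f'pics/side{n}.png')[170:320,160:260]
cv2.imwrite(f'pics/c{n}.png',np.hstack([cv2.resize(a,(560,400),interpolation=2),cv2.resize(b,(240,360),interpolation=2)] if 0 else [cv2.resize(a,(504,360),interpolation=2),cv2.resize(b,(240,360),interpolation=2)]))
E
python3 pic.py 9
```

```text
9.5 [ 0.5741 -0.0364  0.0443] w 41.90859906355145 [[0.078, -0.997, 0.002], [-0.009, 0.001, 1.0], [-0.997, -0.078, -0.009]] [-0.2  1.1 -0.3]
jaw 179.9406068817009
[ 5.08538310e-05 -7.92442189e-04  3.64267110e-02]
```

View pics/c9.png

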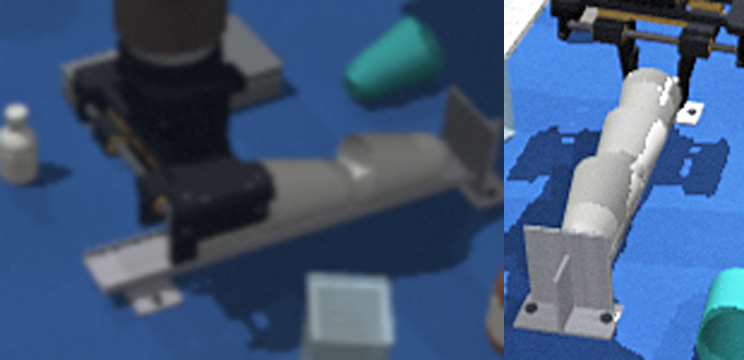

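apply_moves([
  [0.001,0,0.012],
  [0.001,0.001,0.012],
  [0.001,0.001,0.012],
], twist=[0,0,0], claw=[0.48,0.48,0.48])

```text
time_s: 9.9
tcp_pos: [0.5727, 0.0024, 0.0423]
ee_rot: [[0.08, -0.997, 0.0], [-0.009, -0.001, 1.0], [-0.997, -0.08, -0.009]]
wrist_force: [0.3, 0.6, 0.2]
gripper_width: 0.477
```

```bash
python3 st.py "[.575,0.05,.044]";python3 pic.py 10
```

```text
9.9 [0.5727 0.0024 0.0423] w 41.523888003738314 [[0.08, -0.997, 0.0], [-0.009, -0.001, 1.0], [-0.997, -0.08, -0.009]] [0.3 0.6 0.2]
jaw -179.9703242651194
[-0.00191132 -0.00241964  0.04753969]
```

View pics/c10.png

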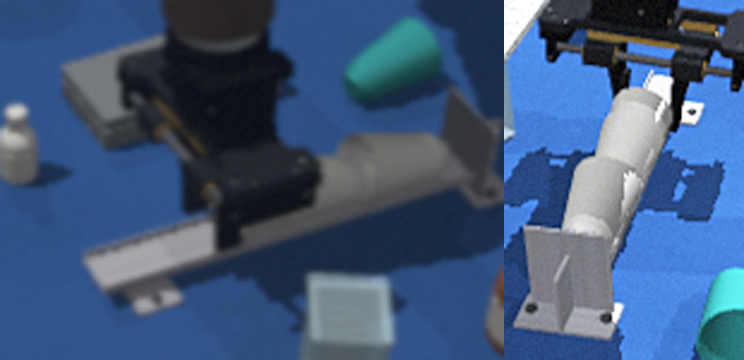

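apply_moves([
  [-0.001,-0.002,0.012],
  [0,0,0.012],
  [0,0,0.012],
], twist=[0,0,0], claw=[0.48,0.48,0.48])

```text
time_s: 10.3
tcp_pos: [0.5744, 0.0402, 0.0428]
ee_rot: [[0.079, -0.997, 0.0], [-0.009, -0.0, 1.0], [-0.997, -0.079, -0.009]]
wrist_force: [-0.7, -0.7, 0.4]
gripper_width: 0.482
```

```bash
python3 st.py "[.5755,0.09,.044]";python3 pic.py 11
```

```text
10.3 [0.5744 0.0402 0.0428] w 41.92745819807656 [[0.079, -0.997, 0.0], [-0.009, -0.0, 1.0], [-0.997, -0.079, -0.009]] [-0.7 -0.7  0.4]
jaw -179.98117515603795
[-0.00155295 -0.00116819  0.04974692]
```

View pics/c11.png

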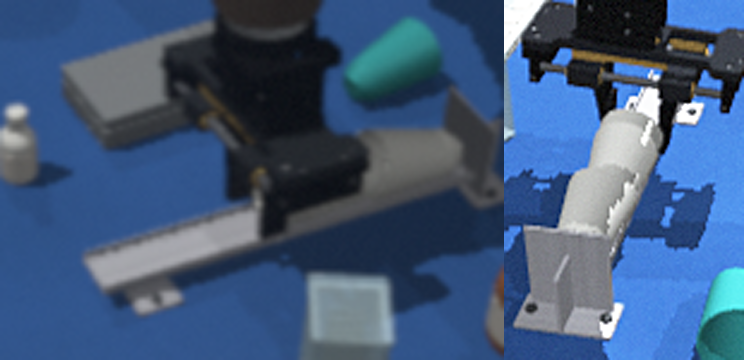

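apply_moves([
  [0,-0.001,0.012],
  [0,0,0.01],
  [0,0,0.009],
], twist=[0,0,0], claw=[0.48,0.48,0.48])

```text
time_s: 10.7
tcp_pos: [0.5755, 0.0735, 0.0425]
ee_rot: [[0.079, -0.997, -0.0], [-0.009, -0.001, 1.0], [-0.997, -0.079, -0.009]]
wrist_force: [-0.2, -0.6, -1.3]
gripper_width: 0.481
```

```bash
python3 st.py "[.5755,0.097,.044]";python3 pic.py 12
```

```text
10.7 [0.5755 0.0735 0.0425] w 41.88535170372253 [[0.079, -0.997, -0.0], [-0.009, -0.001, 1.0], [-0.997, -0.079, -0.009]] [-0.2 -0.6 -1.3]
jaw -179.93006178042884
[-0.00166197 -0.00012507  0.02351886]
```

View pics/c12.png

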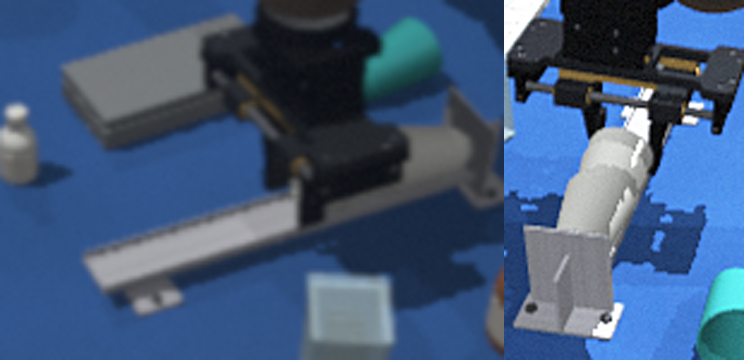

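apply_moves([
  [0,0,0.007],
  [0,0,0.006],
  [0,0,0.005],
], twist=[0,0,0], claw=[0.48,0.48,0.48])

```text
time_s: 11.1
tcp_pos: [0.5755, 0.0927, 0.0424]
ee_rot: [[0.079, -0.997, -0.001], [-0.009, -0.002, 1.0], [-0.997, -0.079, -0.009]]
wrist_force: [-0.6, 0.1, 0.3]
gripper_width: 0.483
```

```bash
python3 st.py "[.5755,0.097,.044]";python3 pic.py 13
```

```text
11.1 [0.5755 0.0927 0.0424] w 41.98496554932646 [[0.079, -0.997, -0.001], [-0.009, -0.002, 1.0], [-0.997, -0.079, -0.009]] [-0.6  0.1  0.3]
jaw -179.89860080389502
[-1.64250275e-03 -9.30029894e-05  4.24805396e-03]
```

View pics/c13.png

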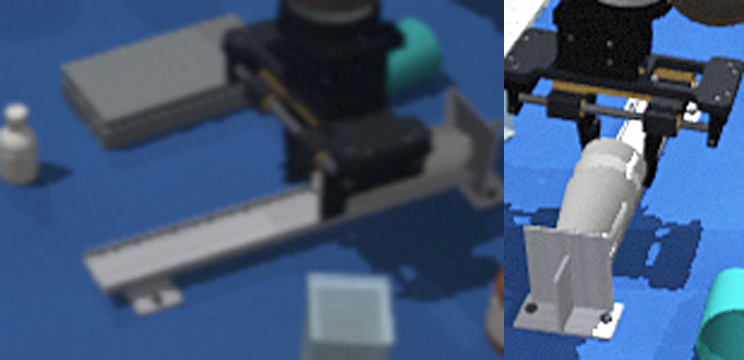

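Nearly home, and no resistance so far. I'll creep forward and watch the force.

apply_moves([
  [0,0,0.003],
  [0,0,0.003],
], twist=[0,0], claw=[0.48,0.48])

```text
time_s: 11.4
tcp_pos: [0.5754, 0.0988, 0.0423]
ee_rot: [[0.079, -0.997, -0.001], [-0.009, -0.002, 1.0], [-0.997, -0.079, -0.009]]
wrist_force: [2.0, -5.3, 0.4]
gripper_width: 0.48
```

```bash
python3 st.py "[.5755,0.097,.044]"
```

```text
11.4 [0.5754 0.0988 0.0423] w 41.73510127966909 [[0.079, -0.997, -0.001], [-0.009, -0.002, 1.0], [-0.997, -0.079, -0.009]] [ 2.  -5.3  0.4]
jaw -179.8926174272279
[-0.00165816 -0.00018334 -0.00179775]
```

apply_moves([
  [0,0,0.002],
  [0,0,0.002],
], twist=[0,0], claw=[0.48,0.48])

```text
time_s: 11.6
tcp_pos: [0.574, 0.0992, 0.0418]
ee_rot: [[0.074, -0.997, 0.002], [-0.015, 0.001, 1.0], [-0.997, -0.074, -0.015]]
wrist_force: [2.2, -8.9, 0.6]
gripper_width: 0.478
```

```bash
python3 st.py "[.5755,0.097,.044]"; python3 pic.py 14
```

```text
11.6 [0.574  0.0992 0.0418] w 41.57957416660972 [[0.074, -0.997, 0.002], [-0.015, 0.001, 1.0], [-0.997, -0.074, -0.015]] [ 2.2 -8.9  0.6]
jaw 179.95219430395653
[-0.00199889 -0.00167992 -0.00226245]
```

View pics/c14.png

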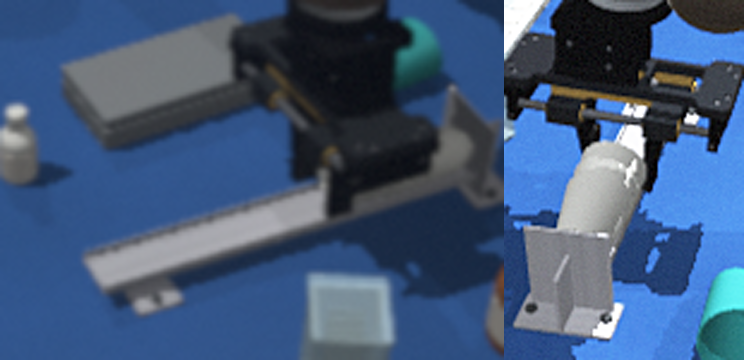

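apply_moves([
  [0,-0.001,0.006],
  [0,0,0.006],
], twist=[0,0], claw=[0.48,0.48])

```text
time_s: 11.9
tcp_pos: [0.5709, 0.1007, 0.0408]
ee_rot: [[0.059, -0.998, 0.01], [-0.03, 0.008, 1.0], [-0.998, -0.059, -0.029]]
wrist_force: [4.0, -21.7, 2.9]
gripper_width: 0.482
```

```bash
python3 st.py "[.5755,0.097,.044]"
```

```text
11.9 [0.5709 0.1007 0.0408] w 41.95117078506499 [[0.059, -0.998, 0.01], [-0.03, 0.008, 1.0], [-0.998, -0.059, -0.029]] [  4.  -21.7   2.9]
jaw 179.52541985940906
[-0.00281041 -0.00481052 -0.0037254 ]
```

apply_moves([
  [0,-0.002,-0.01],
  [-0.002,-0.002,-0.025],
  [-0.01,0,-0.035],
  [-0.04,0,-0.02],
  [-0.045,0,-0.02],
  [-0.03,0,-0.04],
  [0,0,-0.045],
  [0,0,-0.045],
], twist=[0,0,0,0,0,0,0,0], claw=[0.48,0.48,0.48,0.48,0.48,0.48,0.48,0.48])

```text
time_s: 12.7
tcp_pos: [0.5667, -0.1404, 0.18]
ee_rot: [[0.062, -0.998, 0.002], [-0.031, 0.0, 1.0], [-0.998, -0.062, -0.031]]
wrist_force: [0.9, -0.4, -0.6]
gripper_width: 0.478
```

```bash
python3 st.py; python3 pic.py 15
python3 - <<'E'
from h import *
p=imaging.capture('wrist');save(p,'w15.png')
E
```

```text
12.7 [ 0.5667 -0.1404  0.18  ] w 41.54807434934837 [[0.062, -0.998, 0.002], [-0.031, 0.0, 1.0], [-0.998, -0.062, -0.031]] [ 0.9 -0.4 -0.6]
jaw 179.9842162585042
```

View pics/c15.png

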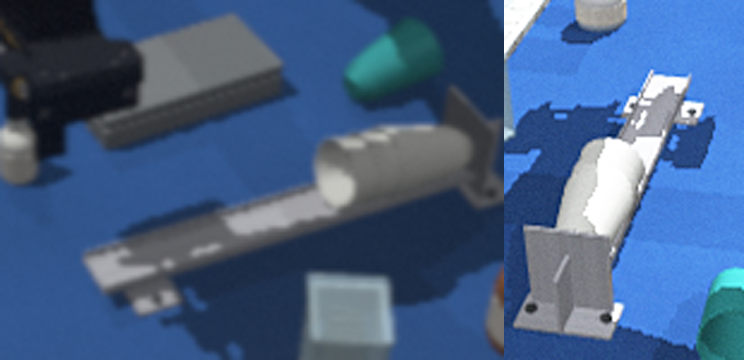

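View pics/w15.png

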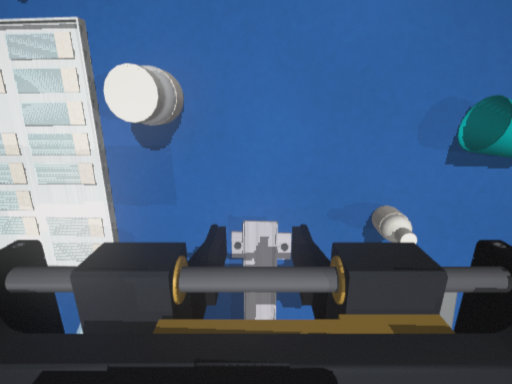

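View pics/scene15.png

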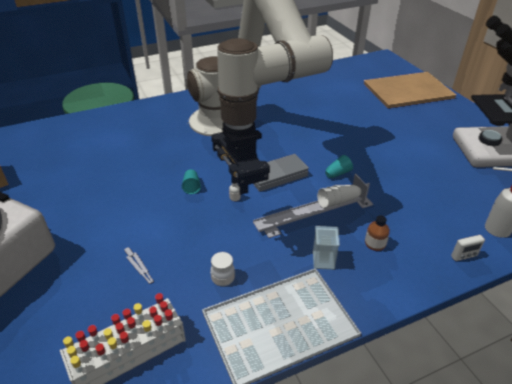

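Run:
```python
from h import *
out=[]
for n in('scene','side'):
    p=imaging.capture(n);j=cv2.resize(cv2.cvtColor(p['pixels'],cv2.COLOR_RGB2BGR),(512*6,384*6),interpolation=2);k=j.copy()
    for i,col in enumerate([(0,0,255),(0,200,0),(255,0,255)]):
        t=np.deg2rad(8)
        P=cup_pts(.577,.2294-.0198*i,-1.5775,.018+.0028*i)
        q=np.array([proj(p,X) for X in P[120:]]);cv2.polylines(k,[((q+.5)*6).astype(np.int32)],True,col,1)
        if i==0:
            q=np.array([proj(p,X) for X in P[:40]]);cv2.polylines(k,[((q+.5)*6).astype(np.int32)],True,(0,255,255),1)
    u=(proj(p,[.577,.17,.04])*6).astype(int)
    f=lambda j:cv2.resize(j[u[1]-220:u[1]+220,u[0]-290:u[0]+290],(395,300))
    out.append(np.hstack([f(j),f(k)]))
cv2.imwrite('pics/v16.png',np.vstack(out))
```

```text
(no output)
```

View pics/v16.png

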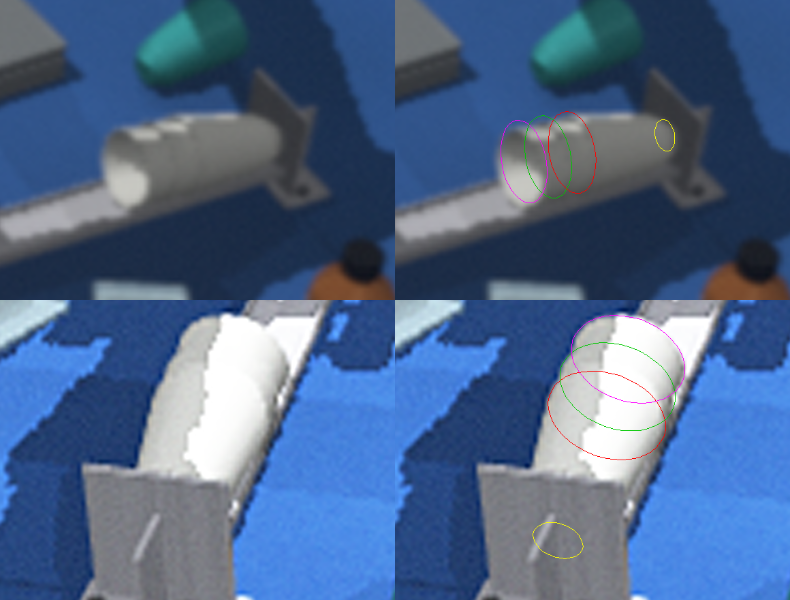

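apply_moves([
  [-0.03,-0.01,0.02],
  [0,0,0.045],
  [0,0,0.045],
  [0,0,0.045],
  [0,0,0.045],
  [0,0,0.045],
  [0,0,0.045],
  [0,0,0.045],
  [0,0,0.02],
], twist=[0,0,0,0,0,0,0,0,0], claw=[0.48,0.48,0.48,0.48,0.48,0.48,0.48,0.48,0.48])

```text
time_s: 13.85
tcp_pos: [0.5697, 0.2412, 0.1954]
ee_rot: [[0.055, -0.998, -0.011], [-0.029, -0.013, 1.0], [-0.998, -0.055, -0.03]]
wrist_force: [0.1, -0.0, 0.0]
gripper_width: 0.477
```

```bash
python3 st.py
python3 - <<'E'
from h import *
p=imaging.capture('wrist');save(p,'w17.png')
j=cv2.resize(cv2.cvtColor(p['pixels'],cv2.COLOR_RGB2BGR),(2048,1536),interpolation=2);k=j.copy()
for i,col in enumerate([(0,0,255),(0,200,0),(255,0,255)]):
    P=cup_pts(.577,.2294-.0198*i,-1.5775,.018+.0028*i)
    for a,b in((120,160),(0,40)):
        if a==0 and i: continue
        q=np.array([proj(p,X) for X in P[a:b]]);cv2.polylines(k,[((q+.5)*4).astype(np.int32)],True,col,1)
u=(proj(p,[.577,.17,.05])*4).astype(int);print(u/4)
x,y=max(0,u[0]-250),max(0,u[1]-320)
cv2.imwrite('pics/v17.png',np.hstack([m[y:y+600,x:x+400] for m in(j,k)]))
E
```

```text
13.85 [0.5697 0.2412 0.1954] w 41.53706546878794 [[0.055, -0.998, -0.011], [-0.029, -0.013, 1.0], [-0.998, -0.055, -0.03]] [ 0.1 -0.   0. ]
jaw -179.28097219923015
[260.5 119. ]
```

View pics/v17.png

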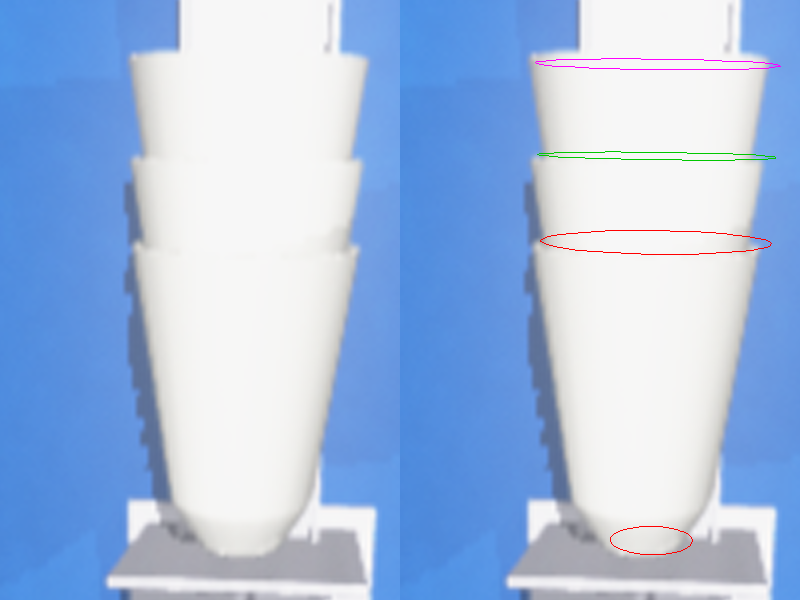

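View pics/w17.png

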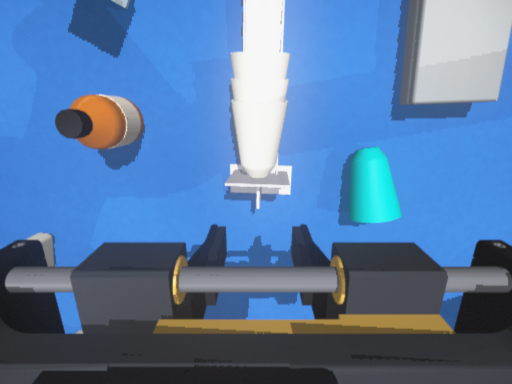

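apply_moves([
  [0,0,-0.045],
  [0,0,-0.045],
  [0,0,-0.045],
  [0,-0.004,-0.04],
  [0.04,0,-0.01],
  [0.045,0,0],
  [0.04,0,0],
  [0.01,0,0],
], twist=[0,0,0,0,0,0,0,0], claw=[0.48,0.48,0.48,0.48,0.48,0.48,0.48,0.48])

```text
time_s: 14.7
tcp_pos: [0.5839, 0.0636, 0.0628]
ee_rot: [[0.062, -0.997, -0.039], [-0.024, -0.041, 0.999], [-0.998, -0.061, -0.027]]
wrist_force: [0.1, -0.2, 0.2]
gripper_width: 0.479
```

```bash
python3 st.py "[.576,.095,.042]"
```

```text
14.7 [0.5839 0.0636 0.0628] w 41.6937725572744 [[0.062, -0.997, -0.039], [-0.024, -0.041, 0.999], [-0.998, -0.061, -0.027]] [ 0.1 -0.2  0.2]
jaw -177.65972157043524
[0.01951425 0.00783297 0.03223584]
```

apply_moves([
  [0.012,0.006,0],
  [0.008,0.004,0.01],
  [0.002,0.001,0.008],
], twist=[2.5,0,0], claw=[0.46,0.46,0.46])

```text
time_s: 15.0
tcp_pos: [0.5742, 0.0838, 0.0391]
ee_rot: [[0.062, -0.998, 0.001], [-0.025, -0.001, 1.0], [-0.998, -0.062, -0.025]]
wrist_force: [0.3, 0.6, 0.2]
gripper_width: 0.465
```

```bash
python3 st.py "[.576,.095,.042]"
```

```text
15.0 [0.5742 0.0838 0.0391] w 40.41263937543542 [[0.062, -0.998, 0.001], [-0.025, -0.001, 1.0], [-0.998, -0.062, -0.025]] [0.3 0.6 0.2]
jaw -179.9549111363067
[-0.0030987  -0.0019992   0.01109818]
```

apply_moves([
  [-0.002,-0.002,0.006],
  [0,0,0.006],
  [0,0,0.004],
], twist=[0,0,0], claw=[0.47,0.47,0.47])

```text
time_s: 15.3
tcp_pos: [0.5753, 0.1002, 0.0433]
ee_rot: [[0.058, -0.998, -0.004], [-0.031, -0.005, 1.0], [-0.998, -0.058, -0.031]]
wrist_force: [2.7, -23.4, 0.0]
gripper_width: 0.474
```

```bash
python3 st.py "[.576,.1,.042]"
```

```text
15.3 [0.5753 0.1002 0.0433] w 41.228726766961074 [[0.058, -0.998, -0.004], [-0.031, -0.005, 1.0], [-0.998, -0.058, -0.031]] [  2.7 -23.4   0. ]
jaw -179.69152665387534
[ 0.0013371  -0.00063108 -0.00011988]
```

apply_moves([
  [0,0,0.002],
  [0,0,0.002],
  [0,0,0.002],
  [0,0,0.003],
], twist=[-2.5,2.5,2.5,-2.5], claw=[0.47,0.47,0.47,0.47])

```text
time_s: 15.7
tcp_pos: [0.5708, 0.0995, 0.0446]
ee_rot: [[0.044, -0.999, 0.003], [-0.046, 0.001, 0.999], [-0.998, -0.044, -0.046]]
wrist_force: [4.3, -13.9, -0.4]
gripper_width: 0.47
```

```bash
python3 st.py "[.576,.1,.042]"
```

```text
15.7 [0.5708 0.0995 0.0446] w 40.90910776846647 [[0.044, -0.999, 0.003], [-0.046, 0.001, 0.999], [-0.998, -0.044, -0.046]] [  4.3 -13.9  -0.4]
jaw 179.9352777866428
[ 0.00277895 -0.00507341  0.00066283]
```

apply_moves([
  [0,-0.003,-0.01],
  [-0.005,-0.002,-0.025],
  [-0.04,0,-0.02],
  [-0.045,0,0],
  [-0.045,0,0.02],
  [-0.02,0,0.04],
  [0,0,0.045],
  [0,0,0.045],
  [0,0,0.045],
], twist=[0,0,0,0,0,0,0,0,0], claw=[0.48,0.48,0.48,0.48,0.48,0.48,0.48,0.48,0.48])

```text
time_s: 16.6
tcp_pos: [0.5757, 0.2486, 0.2126]
ee_rot: [[0.064, -0.998, 0.014], [-0.032, 0.012, 0.999], [-0.997, -0.064, -0.031]]
wrist_force: [0.8, -0.3, -0.9]
gripper_width: 0.48
```

```bash
python3 st.py
cat > v.py <<'E'
from h import *
import sys
p=imaging.capture('wrist');print('cam',ray(p,(256,192))[0].round(3))
j=cv2.resize(cv2.cvtColor(p['pixels'],cv2.COLOR_RGB2BGR),(2048,1536),interpolation=2);k=j.copy()
for i,col in enumerate([(0,0,255),(0,200,0),(255,0,255)]):
    P=cup_pts(.577,.2294-.0198*i,-1.5775,.018+.0015*i)
    P=cup_pts(.577,.2294-.0198*i,-1.5775,.018+.0015*i)
    for a,b in((120,160),(0,40)):
        if a==0 and i: continue
        q=np.array([proj(p,X) for X in P[a:b]]);cv2.polylines(k,[((q+.5)*4).astype(np.int32)],True,col,1)
u=(proj(p,[.577,.17,.05])*4).astype(int);print(u/4)
x,y=max(0,u[0]-200),max(0,u[1]-320)
cv2.imwrite(f'pics/{sys.argv[1]}.png',np.hstack([m[y:y+600,x:x+400] for m in(j,k)]))
E
python3 v.py v18
```

```text
16.6 [0.5757 0.2486 0.2126] w 41.73248934285457 [[0.064, -0.998, 0.014], [-0.032, 0.012, 0.999], [-0.997, -0.064, -0.031]] [ 0.8 -0.3 -0.9]
jaw 179.3017358908018
cam [0.566 0.171 0.362]
[266.25 112.  ]
```

View pics/v18.png

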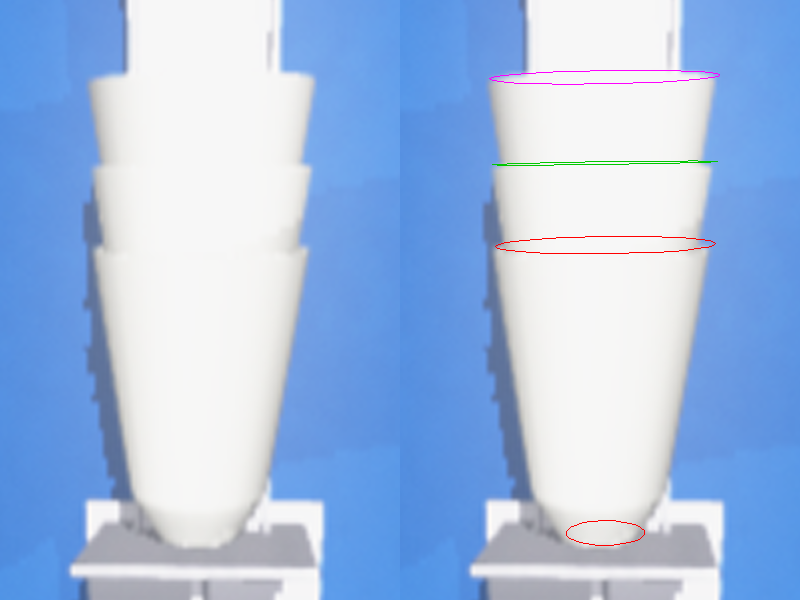

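apply_moves([
  [0,0,-0.045],
  [0,0,-0.045],
  [0,0,-0.045],
  [0,0,-0.04],
  [0.04,0,-0.01],
  [0.045,0,0],
  [0.045,0,0],
  [0.018,0,0],
], twist=[0,0,0,0,0,0,0,0], claw=[0.47,0.47,0.47,0.47,0.47,0.47,0.47,0.47])

```text
time_s: 17.45
tcp_pos: [0.5975, 0.0703, 0.0794]
ee_rot: [[0.099, -0.995, 0.0], [-0.012, -0.001, 1.0], [-0.995, -0.099, -0.012]]
wrist_force: [-0.4, -0.5, -0.7]
gripper_width: 0.468
```

```bash
python3 st.py "[.576,.09,.043]"
```

```text
17.45 [0.5975 0.0703 0.0794] w 40.69073571335719 [[0.099, -0.995, 0.0], [-0.012, -0.001, 1.0], [-0.995, -0.099, -0.012]] [-0.4 -0.5 -0.7]
jaw -179.9313079615106
[0.03383721 0.02497422 0.02010051]
```

apply_moves([
  [0.012,0.014,0],
  [0.012,0.01,0],
  [0.003,0.003,0.005],
], twist=[0,0,0], claw=[0.47,0.47,0.47])

```text
time_s: 17.75
tcp_pos: [0.574, 0.0748, 0.0478]
ee_rot: [[0.1, -0.995, 0.002], [-0.012, 0.001, 1.0], [-0.995, -0.1, -0.012]]
wrist_force: [0.4, -0.2, -0.3]
gripper_width: 0.467
```

```bash
python3 st.py "[.576,.097,.045]"
```

```text
17.75 [0.574  0.0748 0.0478] w 40.66046978265122 [[0.1, -0.995, 0.002], [-0.012, 0.001, 1.0], [-0.995, -0.1, -0.012]] [ 0.4 -0.2 -0.3]
jaw 179.9260769742575
[ 0.00274147 -0.00163957  0.02227938]
```

apply_moves([
  [0.002,-0.002,0.01],
  [0,0,0.008],
  [0,0,0.005],
  [0,0,0.005],
], twist=[0,0,0,0], claw=[0.47,0.47,0.47,0.47])

```text
time_s: 18.15
tcp_pos: [0.5753, 0.1004, 0.0476]
ee_rot: [[0.093, -0.996, 0.003], [-0.021, 0.001, 1.0], [-0.995, -0.093, -0.021]]
wrist_force: [4.4, -29.9, 2.1]
gripper_width: 0.471
```

```bash
python3 st.py "[.576,.097,.045]"
```

```text
18.15 [0.5753 0.1004 0.0476] w 40.96226410247329 [[0.093, -0.996, 0.003], [-0.021, 0.001, 1.0], [-0.995, -0.093, -0.021]] [  4.4 -29.9   2.1]
jaw 179.9315866247811
[ 0.00276733 -0.0004981  -0.0033877 ]
```

apply_moves([
  [0,0,0.001],
  [0,0,0.002],
  [0,0,0.002],
  [0,0,-0.01],
  [-0.005,-0.002,-0.025],
  [-0.04,0,-0.02],
  [-0.045,0,0],
  [-0.045,0,0.02],
  [-0.02,0,0.04],
  [0,0,0.045],
  [0,0,0.045],
  [0,0,0.045],
], twist=[-2,4,-2,0,0,0,0,0,0,0,0,0], claw=[0.47,0.47,0.47,0.47,0.47,0.47,0.47,0.47,0.47,0.47,0.47,0.47])

```text
time_s: 19.35
tcp_pos: [0.5688, 0.2462, 0.216]
ee_rot: [[0.102, -0.995, 0.02], [-0.018, 0.019, 1.0], [-0.995, -0.102, -0.015]]
wrist_force: [1.1, -0.8, 0.2]
gripper_width: 0.466
```

```bash
python3 st.py;python3 v.py v19
```

```text
19.35 [0.5688 0.2462 0.216 ] w 40.58283059662348 [[0.102, -0.995, 0.02], [-0.018, 0.019, 1.0], [-0.995, -0.102, -0.015]] [ 1.1 -0.8  0.2]
jaw 178.91722902885166
cam [0.553 0.167 0.363]
[265.5 112. ]
```

View pics/v19.png

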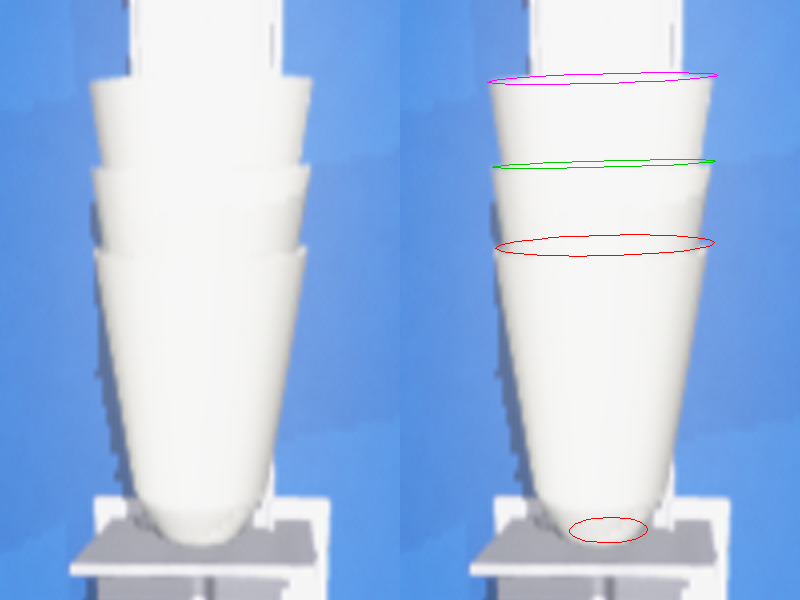

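```bash
python3 pic.py 20; python3 -c "
from h import *
print(job.finish_job())"
```

```text
the job is handed in; nothing more can be done
None
```

View pics/scene20.png

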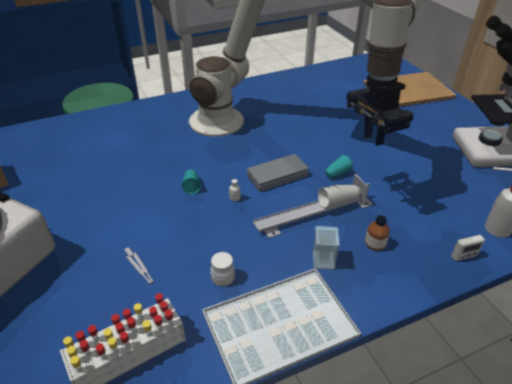

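The loose white cup is in the rack behind the other two, facing the same way. The whole line has been pushed along the channel to the end plate and handed in at about 19.5 s. `finish_job` gave no verdict.

- **Pushing home:** I pushed low on both sides of the rear cup's rim. After the first push, the wrist camera showed that cup about 2.5 mm short of fully nested. I pushed again with a slight twist, then once more to 30 N. The largest force I read was about 30 N, but I only saw readings at the end of each move.
- **Last check:** In the wrist view after the final push, the gaps between rims were about 20.2 mm and 20.5 mm, against 19.8 mm expected. That is within what I can measure. The first cup's foot is within about 1 mm of its place against the plate, the sleeve lies straight in the channel, and nothing is touching it.
- **Other things:** In the final overview picture, the bystanders and the turquoise cups look unmoved. I checked them by eye and did not measure them.
- **Tool tilt:** The tool drifted to about 6° off vertical during the job. I corrected for the sideways drift and saw no effect on the result.

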